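# Clip the tall canister shut

### The job

Two white clip-top canisters stand unclipped on the worktop, their wire clasps sticking up and out and their lids slightly ajar. Swing the clasp of the taller canister out and down, past its dead centre, until it snaps fully home against the front of the canister and clamps the lid shut. Leave the lower canister's clasp as it is, still open.

Things in the scene. Friction and masses are not known exactly. Their poses are not given: they have to be found in the camera images.
- tall_pivot (a point): Clasp pivot on the front of the taller canister (white stoneware, round, 92 mm across, 179 mm tall with its flat wooden lid, immovable): mid-width of the clasp, 141 mm above the worktop, 12 mm outside the wall. Axes: -x straight out of the canister's front, z up, y along the hinge.
- tall_clasp (a joint): Its clasp: steel lever 59 mm long, with a thumb plate 26 mm wide from 15 to 55 mm from the pivot. Rad: 0 = home, hanging against the front, 10 degrees outward of straight down; 1.4 = straight out, level; starts at 1.95 to 2.3, out and up. Below 1.5 it resists (about 4 N at the plate) and springs back, until past dead centre near 0.75 it snaps home by itself.
- tall_lid (a joint): Opening angle of the taller canister's wooden lid about its hinge at the back, in rad: 0 = down on its seal (slightly below 0 when clamped). It starts at about 0.025 to 0.06, held ajar by the wire loop that joins it to the clasp, and is drawn down as the clasp swings home.
- low_plate (a point): Middle of the thumb plate (35 mm from its pivot) of the clasp on the lower, wider canister (110 mm across, 114 mm tall, otherwise alike): to be left as it is.

How it is judged:
By the outcome, as a careful person would: the job done as asked, in the order asked, and still so for the second after the job is handed in, with the robot touching nothing.
It also fails if it takes over 26 s, if anything falls off the work surface, if the arm or the gripper's body presses on something with over 40 N, if the wrist force passes 120 N, or if a joint passes its speed limit or range.

### The arm

A 6-joint arm with a two-finger parallel gripper is mounted at the origin on a cart in front of the work surface, level with it; the furniture and walls round the work are solid. World frame = base frame: x ahead of the robot, y to its left, z up, the work surface at z = 0. Lengths are in mm, angles in degrees, forces in N, time in s.
With the tool pointing down it reaches from about 250 to 775 mm from the base axis. Payload 4 kg.
Tool frame: the origin (TCP) lies at the very end of the fingers, on their centre line; the grasp point (between the pads) lies 19 mm behind it; z points along the fingers, y is the line along which they close (so a half turn about z gives the same grasp; the last joint's range is limited). The gripper opens to 94 mm and grips with 3 to 60 N. Pads are 16 mm wide; open, the fingers measure 119 mm over their backs; the gripper's body (75 mm by 177 mm) begins 78 mm behind the grasp point.
Start: joints at [68.978, 4.996, 78.535, -0, 96.463, -5.907], TCP at [143.422, 530.99, 205.506] pointing down, gripper open.
Joint ranges: [-177.83, 177.83], [-43.37, 116.18], [15.69, 146.23], [-61.86, 241.86], [9.47, 152.12], [-147.06, 147.06]. Speed limits (degrees/s): [159.86, 159.86, 180, 180, 180, 180].

### API

Orientations are given as a 3x3 rotation matrix whose columns are the frame's x, y, z axes.
In Python, from cell import * gives the robot as it stands. The module is installed in compiled form; this text tells all that it offers.
- The arm moves only by the tool send_rows, never from a script. Its argument "series" is a list of rows, each an object of numbers: "dx", "dy", "dz": the shift along the tool's x, y, z in mm; "spin": the turn about the tool's z in degrees; "claw": the opening in per cent of the stroke, from 0 (shut) to 100 (fully open). In form: [{"dx": .., "dy": .., "dz": .., "spin": .., "claw": ..}, ...]. A call has 1 to 12 rows; each row is the pose to reach, as a shift and turn from the pose commanded when the call began, along the tool's axes at that moment; what a row does not reach only later rows make up. A row lasts 1/12 s, in which the tool goes at most 41.7 mm and 7.16 degrees, less where a joint would pass 70% of its speed; a pose out of reach is approached as far as the arm can. A call with a gripper value outside its range is refused whole. The fingers move at their own pace and stop on an object; "squeeze" is the grip in N (left out, the last holds). Time passes only in rows, so rows that repeat a pose let the fingers close. It gives the time, the measured TCP pose, the force, the opening and the grip force at its end, in the units of the state.
- get_state(): the state, without advancing time (a new reading comes with each control period).
- capture(name): name is "side" or "top"; returns a dict with "image" (384x512x3 uint8, blue, green, red), "z_map" (384x512 float32, mm along the optical axis (not along the pixel's ray), 0 where there is no reading), "intrinsics" (3x3 intrinsics, pixels), "rvec" (rotation vector, rad) and "tvec" (3), from world to camera coordinates, as OpenCV has them. Camera axes: x right, y down, z forward; pixel columns grow to the right and rows downward; lengths in mm; the calibration is good to about 2 mm. A picture is of the moment at which its call begins.
- sign_off(): hands the job in; it is judged then, once.
The state is a dict: "clock": time; "joint_pos": joint angles; "joint_velocities": joint speeds; "effort": joint torques, N m; "eef_pos": TCP position; "ee_rot": TCP orientation; "wrist_force": force on the tool from outside, world axes, zero at the start; "ft_torque": the same for the moment, N m; "opening": finger opening in mm; "grasp_force": force on a finger pad.
Only numpy, scipy, OpenCV 4.12 (cv2) and the standard library are available. Lean on these libraries where they do the work, as an engineer would, in place of code of your own. Each camera call takes 0.05 s, during which the arm holds its last target. There are 200 camera calls.

## Working session

There is one attempt and no reset: what is moved stays moved. The work goes in short steps, Python scripts to look and compute and a tool call to move; the robot and the scene stay as the last step left them, time stands still between calls to the robot, and variables do not carry over. Pictures are saved under pics/ and viewed, at most 10 in all, crops included, and the job is handed in when it is done.

Besides the shell and the picture viewer there is one more tool, called after ">>>" as name(argument=value, ...) on one line, values as JSON. send_rows: Moves the arm, as the interface text tells. Its arguments: {"type":"object","properties":{"series":{"type":"array"},"squeeze":{"type":"number"}},"required":["series"]}

```bash
mkdir -p pics
cat > h.py <<'E'
from cell import *
import cv2, numpy as np
def cam(n):
    c=capture(n); R=cv2.Rodrigues(np.array(c["rvec"],float))[0]; c["R"]=R; c["t"]=np.array(c["tvec"],float).ravel(); c["K"]=np.array(c["intrinsics"]); return c
def world(c,u,v,d=None):
    d=c["z_map"][int(v),int(u)] if d is None else d
    p=np.linalg.inv(c["K"])@[u,v,1]*d
    return c["R"].T@(p-c["t"])
def proj(c,P):
    q=c["K"]@(c["R"]@np.array(P,float)+c["t"]); return q[:2]/q[2]
E
python3 - <<'E'
from h import *
import pickle
s=get_state(); print(s["clock"],s["eef_pos"],s["ee_rot"],s["opening"])
d={}
for n in("side","top"):
    c=cam(n); d[n]=c; cv2.imwrite(f"pics/{n}0.png",c["image"]); print(n,-c["R"].T@c["t"],c["R"][2])
pickle.dump(d,open("d0.pkl","wb"))
E
```

```text
0.0 [143.23704778 530.4356104  204.29136651] [[-9.65394739e-01  2.60791802e-01 -7.96237860e-04]
 [ 2.60792925e-01  9.65392461e-01 -2.10876177e-03]
 [ 2.18734246e-04 -2.24344072e-03 -9.99997460e-01]] 93.96952578073305
side [514.72803343 853.5144844  566.38972805] [ 0.05341112 -0.86143402 -0.50505314]
top [ 462.18264441  121.24644411 1203.06726328] [ 0.11503471  0.00498226 -0.99334898]
```

View pics/side0.png

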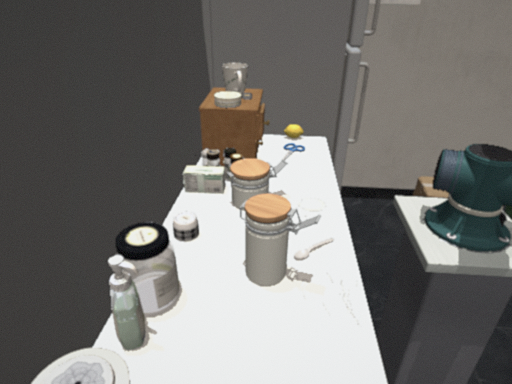

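View pics/top0.png

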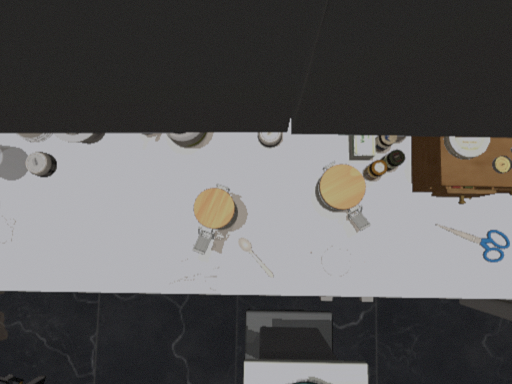

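Run:
```python
from h import *
import pickle
d=pickle.load(open("d0.pkl","rb"))
a=cv2.resize(d["side"]["image"][180:290,225:345],None,fx=5,fy=5,interpolation=3)
b=cv2.resize(d["top"]["image"][170:270,180:280],None,fx=5.5,fy=5.5,interpolation=3)
cv2.imwrite("pics/a.png",a);cv2.imwrite("pics/b.png",b)
np.set_printoptions(precision=1,suppress=True)
for n,pts in {"top":[(215,208),(203,242),(203,236),(220,242),(343,187),(358,219)],"side":[(268,208),(305,222),(315,219),(296,226),(250,170)]}.items():
    for p in pts: print(n,p,world(d[n],*p))
```

```text
top (215, 208) [530.9 226.8 181.4]
top (203, 242) [453.5 254.6 157.1]
top (203, 236) [467.3 257.1 141.3]
top (220, 242) [453.  229.8  -2.2]
top (343, 187) [592.  -75.9 115.8]
top (358, 219) [ 516.  -116.    95.8]
side (268, 208) [530.2 243.  180.5]
side (305, 222) [456.2 253.9 159.6]
side (315, 219) [438.3 260.3 172.2]
side (296, 226) [472.2 241.2 140. ]
side (250, 170) [591.7 -52.9 114.5]
```

View pics/a.png

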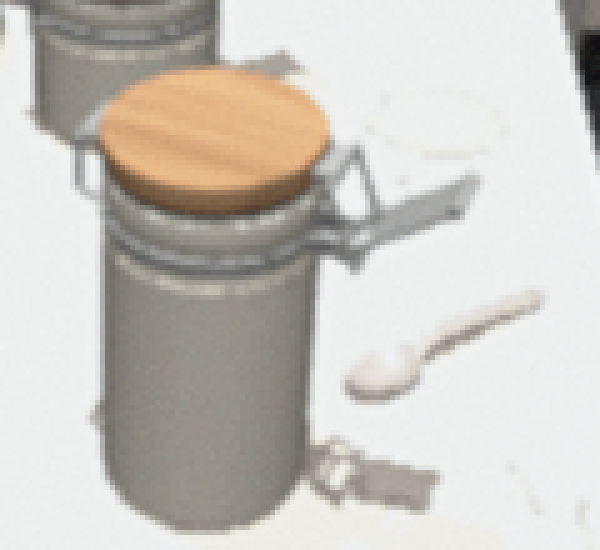

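View pics/b.png

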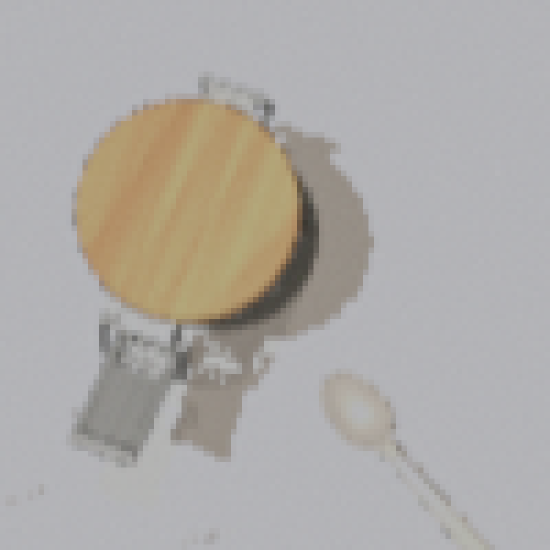

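The pictures show the tall canister lid at top-view pixel (214,208), with its clasp plate running from (205,237) to its tip at (199,252). In the side view the plate runs from (297,227) to (319,217). The lower canister stands further right.

Run:
```python
from h import *
import pickle
d=pickle.load(open("d0.pkl","rb"))
np.set_printoptions(precision=1,suppress=True)
t=d["top"];z=t["z_map"]
P=np.array([world(t,u,v) for v in range(180,262) for u in range(185,250)])
lid=P[(P[:,2]>172)&(np.hypot(P[:,0]-531,P[:,1]-228)<56)]
print("lid",(lid.max(0)+lid.min(0))/2,lid.min(0),lid.max(0),len(lid))
c=cv2.minEnclosingCircle(lid[:,:2].astype(np.float32));print(c)
cl=P[(P[:,2]>125)&(np.hypot(P[:,0]-c[0][0],P[:,1]-c[0][1])>66)]
print(len(cl),cl[np.argsort(cl[:,0])][::5])
m=cl.mean(0);U,S,V=np.linalg.svd(cl-m);print(m,S,V, np.degrees(np.arctan2(m[1]-c[0][1],m[0]-c[0][0])))
s=d["side"]
Q=np.array([world(s,u,v) for v in range(205,240) for u in range(294,325)])
q=Q[(Q[:,2]>125)&(np.hypot(Q[:,0]-c[0][0],Q[:,1]-c[0][1])>66)]
m=q.mean(0);print("side",len(q),m,np.linalg.svd(q-m)[2], q[np.argsort(q[:,0])][::8])
```

```text
lid [530.5 229.4 179.9] [476.4 183.7 172.4] [584.7 275.  187.5] 1368
((530.510986328125, 229.3800811767578), 54.95488357543945)
259 [[ 426.7  253.6  175.9]
 [ 429.   253.6  176.3]
 [ 431.1  262.6  177.5]
 [ 433.1  272.   175.6]
 [ 433.4  258.4  175.6]
 [ 433.5  247.5  171.9]
 [ 435.4  271.7  177.8]
 [ 435.5  256.7  171.6]
 [ 435.7  249.7  173.5]
 [ 437.7  269.6  177.7]
 [ 437.8  250.8  165.5]
 [ 439.7  274.9  172.5]
 [ 440.   259.4  170.1]
 [ 440.1  254.7  170.9]
 [ 442.   272.7  172.9]
 [ 442.2  261.6  171.1]
 [ 442.3  250.8  166.8]
 [ 444.3  270.4  173.6]
 [ 444.5  259.6  169.8]
 [ 444.6  246.8  162.3]
 [ 446.6  264.6  167. ]
 [ 446.8  253.5  164.2]
 [ 448.7  271.4  167.8]
 [ 448.9  258.6  161.1]
 [ 449.1  249.1  163.3]
 [ 451.1  265.4  162.1]
 [ 451.2  256.2  162.3]
 [ 451.4  245.3  157.1]
 [ 453.4  263.3  161.4]
 [ 453.6  251.8  161.1]
 [ 453.8  240.7  158.3]
 [ 455.7  259.2  158.4]
 [ 455.9  247.7  157.7]
 [ 457.9  265.8  160.9]
 [ 458.1  254.8  156.9]
 [ 458.3  243.4  156. ]
 [ 460.2  263.9  158.8]
 [ 460.4  252.4  158.4]
 [ 460.6  242.1  147.9]
 [ 462.2  121.2 1203.1]
 [ 462.2
[... 264 characters left out ...]
  259.9  139.2]]
[450.6 246.  247. ] [4612.1  193.3  137.6] [[-0.   0.1 -1. ]
 [-0.9  0.4  0.1]
 [-0.4 -0.9 -0.1]] 168.2698225582284
side 179 [455.  289.8 182.2] [[-0.1 -0.8 -0.6]
 [-0.8 -0.3  0.5]
 [-0.5  0.5 -0.7]] [[428.  249.5 172.7]
 [432.9 259.1 176.4]
 [435.6 271.5 175.4]
 [437.5 275.1 173.1]
 [439.3 274.9 172.9]
 [441.1 274.7 172.6]
 [442.8 273.1 171.4]
 [444.6 272.4 170.7]
 [446.3 245.  163.8]
 [448.3 273.6 169. ]
 [450.  244.5 160.8]
 [451.9 244.  160.3]
 [453.9 248.5 158.5]
 [456.2 255.7 158.5]
 [457.6 247.8 155.3]
 [459.7 251.5 155.3]
 [461.7 254.2 154.7]
 [463.9 265.4 152.8]
 [465.6 258.5 152.6]
 [469.6 265.  152.1]
 [472.7 265.7 140.4]
 [476.9 268.1 144.2]
 [514.7 853.5 566.4]]
```

>>> send_rows(series=[{"dx":-15,"dy":-7,"dz":-6,"spin":0,"claw":0},{"dx":-45,"dy":-23,"dz":-12,"spin":1,"claw":0},{"dx":-80,"dy":-40,"dz":-12,"spin":1,"claw":0},{"dx":-118,"dy":-59,"dz":-12,"spin":2,"claw":0},{"dx":-156,"dy":-78,"dz":-12,"spin":2,"claw":0},{"dx":-194,"dy":-98,"dz":-12,"spin":3,"claw":0},{"dx":-232,"dy":-117,"dz":-12,"spin":3,"claw":0},{"dx":-268,"dy":-135,"dz":-12,"spin":4,"claw":0},{"dx":-304,"dy":-153,"dz":-12,"spin":4,"claw":0},{"dx":-335,"dy":-169,"dz":-12,"spin":4,"claw":0},{"dx":-355,"dy":-179,"dz":-12,"spin":4,"claw":0},{"dx":-365,"dy":-184,"dz":-12,"spin":4,"claw":0}], squeeze=10)

```text
clock: 1.1
eef_pos: [449.5, 255.7, 216.6]
ee_rot: [[-0.944, 0.331, -0.001], [0.331, 0.944, -0.001], [0.0, -0.001, -1.0]]
wrist_force: [0.1, -0.3, -0.1]
opening: 17.3
grasp_force: 0.0
```

>>> send_rows(series=[{"dx":0,"claw":0},{"dx":0,"claw":0},{"dx":0,"claw":0},{"dx":0,"claw":0}])

```text
schema error: expected keys dx, dy, dz, spin, claw
```

```bash
cat > st.py <<'E'
from h import *
import sys
np.set_printoptions(precision=1,suppress=True)
s=get_state();p=s["eef_pos"];R=s["ee_rot"]
u=np.array([-.945,.326]);w=np.array([.326,.945]);q=p[:2]-[475.7,248.3]
print("t",s["clock"],"tcp",p,"radial",q@u,"lateral",q@w,"ang",np.degrees(np.arctan2(R[1][0],R[0][0])),"F",s["wrist_force"],"open",s["opening"])
if len(sys.argv)>1:
    a=cam("side")["image"][120:270,215:355];b=cam("top")["image"][170:270,180:280]
    cv2.imwrite(sys.argv[1],np.hstack([cv2.resize(a,(420,450),interpolation=3),cv2.resize(b,(378,450),interpolation=3)]))
E
python3 st.py pics/c.png
```

```text
t 1.1 tcp [449.5 255.7 216.6] radial 27.14584102076224 lateral -1.5380136342425057 ang 160.66503930032133 F [ 0.1 -0.3 -0.1] open 17.279691327740167
```

View pics/c.png

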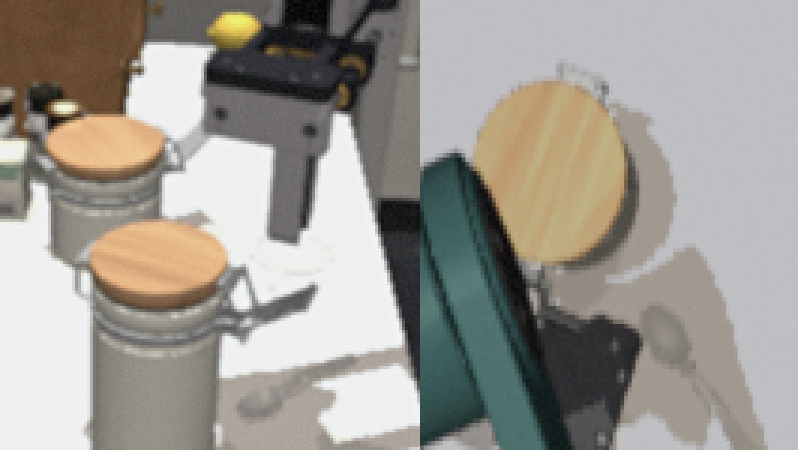

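The closed fingers hang over the plate: in the side crop the tip is at (285,240) and the plate at (285,300). I'll press down next.

>>> send_rows(series=[{"dx":0,"dy":1,"dz":5,"spin":0,"claw":0},{"dx":0,"dy":1,"dz":15,"spin":0,"claw":0},{"dx":0,"dy":1,"dz":25,"spin":0,"claw":0},{"dx":0,"dy":1,"dz":33,"spin":0,"claw":0},{"dx":1,"dy":1,"dz":38,"spin":0,"claw":0},{"dx":2,"dy":1,"dz":43,"spin":0,"claw":0},{"dx":4,"dy":1,"dz":48,"spin":0,"claw":0},{"dx":5,"dy":1,"dz":53,"spin":0,"claw":0},{"dx":7,"dy":1,"dz":58,"spin":0,"claw":0},{"dx":8,"dy":1,"dz":63,"spin":0,"claw":0},{"dx":10,"dy":1,"dz":68,"spin":0,"claw":0},{"dx":10,"dy":1,"dz":72,"spin":0,"claw":0}])

```text
clock: 2.2
eef_pos: [438.3, 262.5, 145.0]
ee_rot: [[-0.945, 0.327, -0.0], [0.327, 0.945, 0.0], [0.0, 0.0, -1.0]]
wrist_force: [-1.4, -0.7, 0.6]
opening: 0.4
grasp_force: 0.5
```

```bash
python3 st.py pics/d.png
```

```text
t 2.2 tcp [438.3 262.5 145. ] radial 39.95322612223768 lateral 1.2582162714625607 ang 160.89454433727818 F [-1.4 -0.7  0.6] open 0.3731402779076188
```

View pics/d.png

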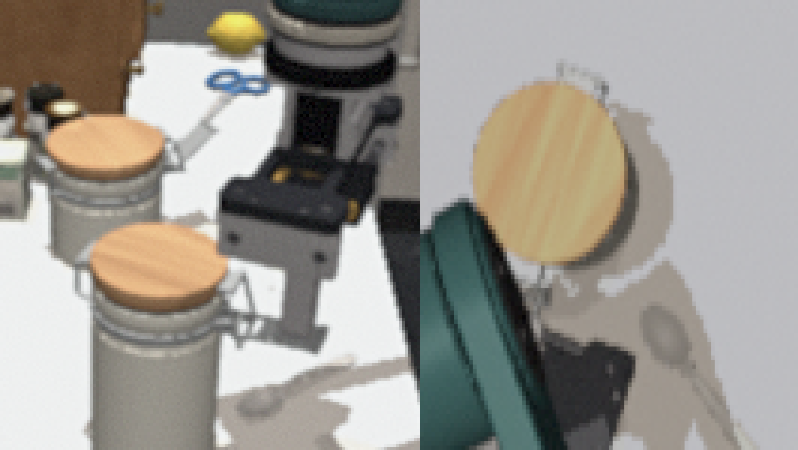

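The plate is now about level under the fingertip, around (300,335) in the side crop. Next is the arc down and in.

>>> send_rows(series=[{"dx":4,"dy":0,"dz":4,"spin":0,"claw":0},{"dx":6,"dy":0,"dz":9,"spin":0,"claw":0},{"dx":5,"dy":0,"dz":14,"spin":0,"claw":0},{"dx":4,"dy":0,"dz":18,"spin":0,"claw":0},{"dx":2,"dy":0,"dz":22,"spin":0,"claw":0},{"dx":0,"dy":0,"dz":25,"spin":0,"claw":0},{"dx":-4,"dy":0,"dz":29,"spin":0,"claw":0},{"dx":-7,"dy":0,"dz":32,"spin":0,"claw":0},{"dx":-10,"dy":0,"dz":34,"spin":0,"claw":0},{"dx":-14,"dy":0,"dz":36,"spin":0,"claw":0},{"dx":-18,"dy":0,"dz":37,"spin":0,"claw":0},{"dx":-20,"dy":0,"dz":38,"spin":0,"claw":0}])

```text
clock: 3.3
eef_pos: [458.1, 255.6, 107.2]
ee_rot: [[-0.945, 0.328, -0.0], [0.328, 0.945, -0.0], [0.0, -0.0, -1.0]]
wrist_force: [1.5, -0.1, 0.9]
opening: 0.3
grasp_force: 0.0
```

```bash
python3 st.py pics/e.png
```

```text
t 3.3 tcp [458.1 255.6 107.2] radial 19.013381651855678 lateral 1.1271416116098716 ang 160.86293201125014 F [ 1.5 -0.1  0.9] open 0.300482143966933
```

View pics/e.png

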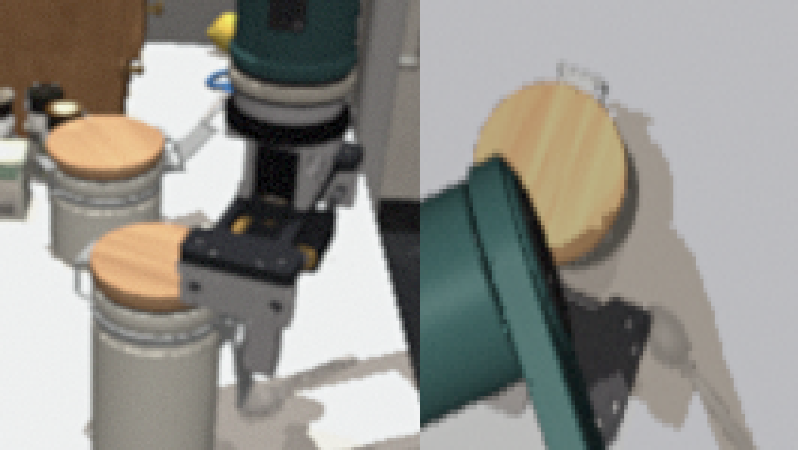

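The lever hangs near vertical at (240,385) in the side crop. I'll give it a small push to be sure it's home, then back away outward.

>>> send_rows(series=[{"dx":-2,"dy":0,"dz":3,"spin":0,"claw":0},{"dx":-4,"dy":0,"dz":5,"spin":0,"claw":0},{"dx":-4,"dy":0,"dz":5,"spin":0,"claw":0}])

```text
clock: 3.65
eef_pos: [460.4, 255.1, 102.5]
ee_rot: [[-0.945, 0.327, -0.002], [0.327, 0.945, 0.001], [0.003, 0.0, -1.0]]
wrist_force: [-4.3, 1.9, 2.5]
opening: 0.5
grasp_force: 2.0
```

>>> send_rows(series=[{"dx":10,"dy":0,"dz":0,"spin":0,"claw":0},{"dx":35,"dy":0,"dz":0,"spin":0,"claw":0},{"dx":65,"dy":0,"dz":-10,"spin":0,"claw":0},{"dx":95,"dy":0,"dz":-35,"spin":0,"claw":0},{"dx":120,"dy":0,"dz":-65,"spin":0,"claw":0},{"dx":140,"dy":0,"dz":-90,"spin":0,"claw":0},{"dx":150,"dy":0,"dz":-105,"spin":0,"claw":0},{"dx":150,"dy":0,"dz":-110,"spin":0,"claw":0},{"dx":150,"dy":0,"dz":-110,"spin":0,"claw":0},{"dx":150,"dy":0,"dz":-110,"spin":0,"claw":0}])

```text
clock: 4.48
eef_pos: [319.8, 303.3, 211.6]
ee_rot: [[-0.945, 0.328, -0.0], [0.328, 0.945, -0.001], [-0.0, -0.001, -1.0]]
wrist_force: [0.4, 0.2, 0.2]
opening: 0.2
grasp_force: 0.0
```

```bash
python3 st.py pics/f.png
```

```text
t 4.4833 tcp [319.8 303.3 211.6] radial 165.2235104458579 lateral 1.1269031963200922 ang 160.87152393595167 F [0.4 0.2 0.2] open 0.16716569434103534
```

View pics/f.png

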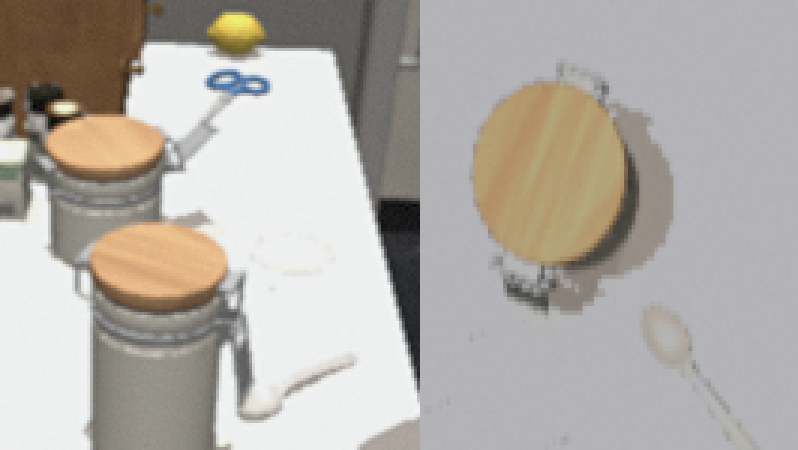

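The tall clasp hangs against the front, from (235,320) to (245,400), and stopped firmly when pushed. The lower canister's clasp is still up and out at (195,145), and the arm is clear, so I'm handing in.

```bash
python3 -c "
from cell import *
print(sign_off())"
```

```text
the job is handed in; nothing more can be done
None
```

The taller canister's clasp is snapped home against its front, the lower canister's clasp is still open and untouched, and I handed the job in at about 4.5 s; no verdict was shown.

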